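# Pack the gate screening kit

### The job

Pack the screening kit into the grey three-bay caddy: the pistol-shaped thermometer with the long barrel lying flat in the big bay, the two pump sprayers standing upright side by side in the middle-sized bay, and the lidded sample pot standing upright in the smallest bay, each resting on the floor of its bay. Leave the bottle with the plain screw cap, the open pot without a lid and the short-headed code scanner where they are, untoppled.

Things in the scene. Friction and masses are not known exactly. Their poses are not given: they have to be found in the camera images.
- caddy: fixed grey open caddy, 204 (its x) x 192 (y) x 16 mm high, at any yaw; walls 4, floor 4 thick, bays 12 deep. Origin: centre of its underside, on the table; z up. In its frame (mm): big bay x -98..18, y -92..92; middle-sized bay x 22..98, y -92..18; smallest bay x 22..98, y 22..92
- thermometer_grip (a point): white pistol-shaped thermometer lying on its side, 38 mm high, 170 g. Point: middle of its handle, 19 mm above its underside; z up, x along the barrel to the snout. Handle 34 mm wide (x -17..17), y -32..26, its mass mostly here; barrel y 26..62, x -41..80 mm, round grey neck and white ring at the snout. Centre of its outline: x 20, y 15
- sprayer_a_center (a point): mist sprayer standing upright, one of two alike: pale cylindrical bottle 38 mm in diameter up to 48 mm, white paper band, narrow neck and white pump head with a bar-shaped nozzle reaching 20 mm from the axis; 70 mm tall, 70 g. The point is on its axis, half-way up (35 mm above its foot); z up, x to where the nozzle points
- sprayer_b_center (a point): mist sprayer standing upright, one of two alike: pale cylindrical bottle 38 mm in diameter up to 48 mm, white paper band, narrow neck and white pump head with a bar-shaped nozzle reaching 20 mm from the axis; 70 mm tall, 70 g. The point is on its axis, half-way up (35 mm above its foot); z up, x to where the nozzle points
- pot_center (a point): white sample pot with a ribbed white screw lid, upright, 45 mm in diameter over the lid (top 12 mm; 43 mm below), 62 mm tall, about 60 g. The point is on its axis, half-way up (31 mm above its foot); z up
- capped_bottle_center (a point): look-alike to leave: the same pale 38 mm bottle with a paper band, but with a plain round white screw cap (35 mm across) and no nozzle; 66 mm tall. The point is on its axis 33 mm above its foot; z up
- open_pot_center (a point): look-alike to leave: empty white pot without a lid, open at the top, 43 mm in diameter, 56 mm tall. The point is on its axis 28 mm above its foot; z up
- scanner_grip (a point): look-alike to leave: white code scanner lying on its side, 38 mm high, with a long handle and a short flared head instead of a long barrel. Point: in its handle, 19 mm above its underside; z up, x to where its dark window looks. Handle 28 mm wide, y -48..36 mm; head y 22..72, x -20..33 mm

How it is judged:
By the outcome, as a careful person would: the job done as asked, in the order asked, and still so for the second after the job is handed in, with the robot touching nothing.
It also fails if it takes over 109 s, if anything falls off the work surface, if the arm or the gripper's body presses on something with over 40 N, if the wrist force passes 120 N, or if a joint passes its speed limit or range.

### The arm

A 6-joint arm with a two-finger parallel gripper is mounted at the origin on the work surface. World frame = base frame: x ahead of the robot, y to its left, z up, the work surface at z = 0. Lengths are in m, angles in degrees, forces in N, time in s.
With the tool pointing down it reaches from about 0.25 to 0.775 m from the base axis. Payload 8.9 kg.
Tool frame: the origin (TCP) lies on the centre line of the jaws, within the pads' length; the fingertips stand 8 mm ahead of it and the grasp point (between the pads) lies 11 mm behind it; z points along the fingers, y is the line along which they close (so a half turn about z gives the same grasp; the last joint's range is limited). The gripper opens to 85 mm and grips with 20 to 120 N. Pads are 22 mm wide; open, the fingers measure 114 mm over their backs; the gripper's body (76 mm by 85 mm) begins 54 mm behind the grasp point. The pads swing forward as they close: fully open they stand 13 mm farther back than shut.
Start: joints at [-78.627, 16.656, -8.789, 64.555, 0, 82.019], TCP at [0.174, -0.495, 0.239] pointing down, gripper open.
Joint ranges: [-144.48, 144.48], [-52.06, 99.96], [-74.48, 78.29], [-112.23, 115.85], [-86.99, 84.42], [-180, 180]. Speed limits (degrees/s): [127.2, 127.2, 159.86, 180, 180, 180].

### API

Orientations are given as [roll, pitch, yaw] about the fixed x, y, z axes, in that order (R = Rz(yaw) Ry(pitch) Rx(roll)).
In Python, from rig import ctrl, capture gives the robot as it stands. The module is installed in compiled form; this text tells all that it offers.
- The arm moves only by the shell command python3 -m crank 'ROWS' [FORCE]. ROWS is JSON, a list of rows, each a list of 7 numbers: the turn, a rotation vector about the tool's x, y, z in units of pi rad (1.0 is pi rad), then the shift along the tool's x, y, z in units of 0.3 m (1.0 is 0.3 m), then the opening, from -1 (shut) to 1 (fully open). A call has 1 to 10 rows; each row is the pose to reach, as a shift and turn from the pose commanded when the call began, along the tool's axes at that moment, turning the shorter way round; what a row does not reach only later rows make up. A row lasts 1/12 s, in which the tool goes at most 41.7 mm and 7.16 degrees, less where a joint would pass 70% of its speed; a pose out of reach is approached as far as the arm can. A call with a number of a shift or a turn outside -1 to 1 is refused whole. A call with a gripper value outside its range is refused whole. The fingers move at their own pace and stop on an object; FORCE is the grip in N (left out, the last holds). Time passes only in rows, so rows that repeat a pose let the fingers close. It gives the time, the measured TCP pose, the force, the opening and the grip force at its end, in the units of the state.
- ctrl.observe(): the state, without advancing time (a new reading comes with each control period).
- capture(name): name is "side" or "top"; returns a dict with "pixels" (400x640x3 uint8, red, green, blue), "intrinsics" (3x3 intrinsics, pixels), "world_from_camera" (4x4, takes a point from camera to world coordinates). Camera axes: x right, y up, looking along -z (the intrinsics and any distortion apply to the point x, -y, -z); pixel columns grow to the right and rows downward; lengths in m; the calibration is good to about 2 mm. A picture is of the moment at which its call begins. There is no depth.
- ctrl.job_done(): hands the job in; it is judged then, once.
The state is a dict: "clock": time; "joint_pos": joint angles; "qvel": joint speeds; "joint_efforts": joint torques, N m; "ee_pos": TCP position; "ee_rot": TCP orientation; "ft_force": force on the tool from outside, world axes, zero at the start; "moment": the same for the moment, N m; "finger_gap": opening from 0.0 (shut) to 1.0 (fully open); "finger_force": force on a finger pad.
Only numpy, scipy, OpenCV 4.12 (cv2) and the standard library are available. Lean on these libraries where they do the work, as an engineer would, in place of code of your own. Each camera call takes 0.05 s, during which the arm holds its last target. There are 200 camera calls.

## Working session

There is one attempt and no reset: what is moved stays moved. The work goes in short steps, Python scripts to look and compute and a shell command to move; the robot and the scene stay as the last step left them, time stands still between calls to the robot, and variables do not carry over. Pictures are saved under pics/ and viewed, at most 14 in all, crops included, and the job is handed in when it is done.

```bash
mkdir -p pics; python3 - <<'E'
from rig import ctrl,capture
import cv2,numpy as np
print(ctrl.observe())
for n in("top","side"):
    c=capture(n);cv2.imwrite(f"pics/{n}0.png",c["pixels"][:,:,::-1]);np.savez(f"{n}0.npz",**c);print(c["intrinsics"],c["world_from_camera"],c.keys())
E
```

```text
{'clock': 0.0, 'joint_pos': array([-7.86269459e+01,  1.66877746e+01, -8.82987008e+00,  6.45556808e+01,
       -1.85966475e-03,  8.20190030e+01]), 'qvel': array([ 0.04364515,  0.02979995, -0.01885479, -0.11752838, -0.04679421,
        0.05987507]), 'joint_efforts': array([ 1.21953079e-03, -5.37147617e+01,  3.31369579e+01,  1.59925700e-02,
       -7.32740750e-05,  1.75370570e-05]), 'ee_pos': array([ 0.17389946, -0.4949131 ,  0.23875058]), 'ee_rot': array([-1.79927127e+02, -8.33919205e-03,  1.93540470e+01]), 'ft_force': array([ 0.20003732, -0.54333487,  0.30281107]), 'moment': array([ 0.02625174, -0.00121164,  0.01083962]), 'finger_force': 0.0, 'finger_gap': 0.9975543205633459}
[[483.82004071   0.         317.85872425]
 [  0.         483.82004071 201.57307775]
 [  0.           0.           1.        ]] [[-2.24803178e-03  9.98278125e-01 -5.86151145e-02  4.98493555e-01]
 [-9.99794697e-01 -1.06335569e-03  2.02344658e-02  1.44802021e-02]
 [ 2.01372958e-02  5.86485684e-02  9.98075566e-01  1.06790616e+00]
 [ 0.00000000e+00  0.00000000e+00  0.00000000e+00  1.00000000e+00]] dict_keys(['pixels', 'intrinsics', 'world_from_camera'])
[[391.66842223   0.         321.89311514]
 [  0.         391.66842223 204.51391119]
 [  0.           0.           1.        ]] [[-0.92448289  0.21112298 -0.31742474  0.24127341]
 [-0.38112699 -0.53058927  0.75711111  0.79481439]
 [-0.00857861  0.82091541  0.57098537  0.66917836]
 [ 0.          0.          0.          1.        ]] dict_keys(['pixels', 'intrinsics', 'world_from_camera'])
```

View pics/top0.png

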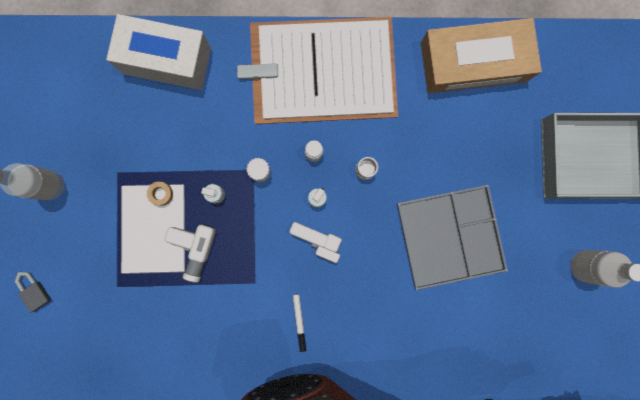

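View pics/side0.png

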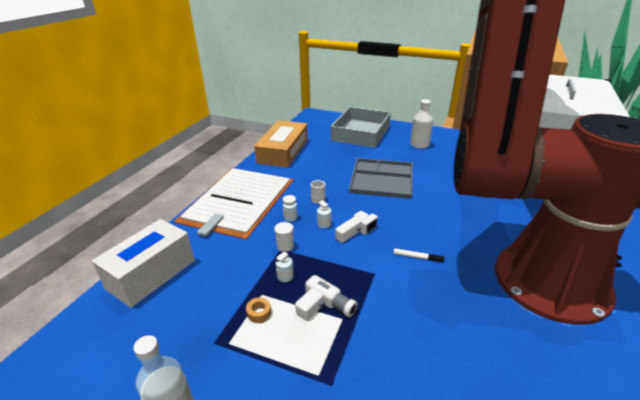

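The top view shows, left to right, the thermometer at (195,248), sprayers at (213,193) and (317,198), the lidded pot at (258,170), the capped bottle at (314,150), the open pot at (367,168), the scanner at (318,243) and the caddy at (452,237). I'll enlarge it next.

```bash
python3 - <<'E'
import cv2,numpy as np
p=np.load("top0.npz")["pixels"][:,:,::-1]
a=cv2.resize(p[130:290,150:350],None,fx=4,fy=4,interpolation=cv2.INTER_CUBIC)[:600]
b=cv2.resize(p[180:292,390:515],None,fx=5,fy=5,interpolation=cv2.INTER_CUBIC)
cv2.imwrite("pics/a.png",a);cv2.imwrite("pics/b.png",b)
E
```

```text
(no output)
```

View pics/a.png

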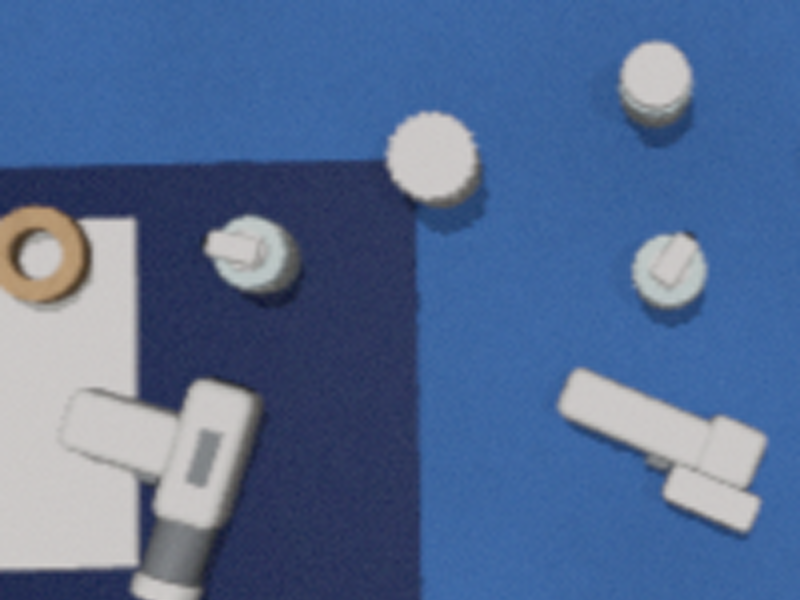

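View pics/b.png

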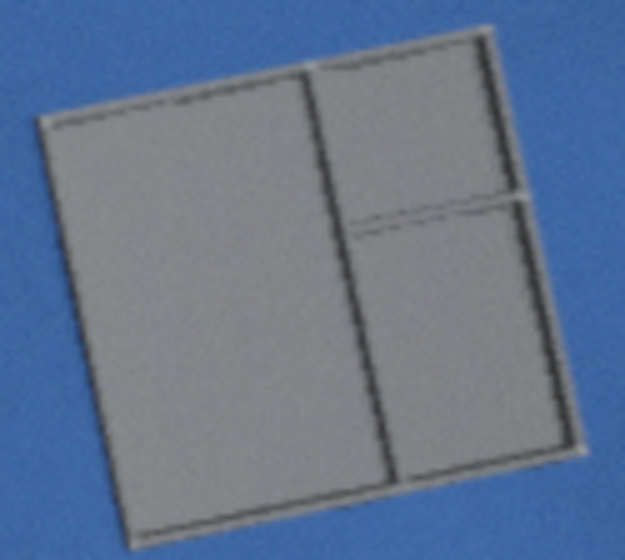

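```bash
cat > h.py <<'E'
import numpy as np,cv2
from rig import ctrl,capture
def ray(c,uv,z):
    K,T=c["intrinsics"],c["world_from_camera"]
    d=np.linalg.inv(K)@[uv[0],uv[1],1]; d=T[:3,:3]@(d*[1,-1,-1]); o=T[:3,3]
    return o+d*(z-o[2])/d[2]
def go(x,y,z,psi=None):
    "prints turn about tool z and tool-axis shift, in row units"
    s=ctrl.observe(); R=cv2.Rodrigues(np.zeros(3))[0]
    from scipy.spatial.transform import Rotation as Ro
    R=Ro.from_euler("xyz",s["ee_rot"],degrees=True)
    sh=R.inv().apply(np.array([x,y,z])-s["ee_pos"])/.3
    t=np.zeros(3)
    if psi is not None: t=(R.inv()*Ro.from_euler("xyz",[180,0,psi],degrees=True)).as_rotvec()/np.pi
    print("turn",t.round(4),"shift",sh.round(4),"pos",s["ee_pos"].round(4),"rot",s["ee_rot"].round(1),"gap",round(s["finger_gap"],2),"t",round(s["clock"],1))
E
python3 - <<'E'
from h import *
c=np.load("top0.npz"); p=c["pixels"]
A=lambda u,v:((u+.5)/4-.5+150,(v+.5)/4-.5+130)
hsv=cv2.cvtColor(p,cv2.COLOR_RGB2HSV)
m=((hsv[...,1]<90)).astype(np.uint8)
m[:,:385]=0;m[:,520:]=0;m[:175]=0;m[300:]=0
ct=max(cv2.findContours(m,0,2)[0],key=cv2.contourArea)
r=cv2.minAreaRect(ct); k=np.array([ray(c,q,.016) for q in cv2.boxPoints(r)])
print("caddy",k.mean(0).round(4),[ (np.linalg.norm(k[i]-k[i-1]).round(4),np.degrees(np.arctan2(*(k[i]-k[i-1])[1::-1])).round(1)) for i in range(4)])
for n,u,v,z in[("sa",253,253,.048),("sa_n",207,244,.066),("sb",669,270,.048),("sb_n",690,238,.066),("pot",433,158,.062),("cap",656,77,.066),("th_rear",229,381,.038),("th_snout",167,591,.030),("h_end",73,416,.038),("scan_hend",567,390,.038)]:
    print(n,ray(c,A(u,v),z).round(4))
b=ray(c,A(229,381),.038);s=ray(c,A(167,591),.030);e=ray(c,A(73,416),.038)
x=(s-b)[:2];print(np.linalg.norm(x));x/=np.linalg.norm(x);y=np.array([-x[1],x[0]])
print("thx yaw",np.degrees(np.arctan2(x[1],x[0])),"grip from barrel ends",(b+s)[:2]/2-19.5e-3*x-44e-3*y,"from handle end",e[:2]+.032*y)
go(0,0,0)
E
```

```text
caddy [ 0.4839 -0.2994  0.016 ] [(np.float64(0.1926), np.float64(11.3)), (np.float64(0.2084), np.float64(-78.1)), (np.float64(0.1938), np.float64(-169.3)), (np.float64(0.2064), np.float64(101.5))]
sa [0.577  0.2148 0.048 ]
sa_n [0.5803 0.235  0.066 ]
sb [ 0.5678 -0.0041  0.048 ]
sb_n [ 0.5832 -0.0148  0.066 ]
pot [0.6255 0.1191 0.062 ]
cap [0.6676 0.0028 0.066 ]
th_rear [0.5098 0.2287 0.038 ]
th_snout [0.3989 0.2618 0.03  ]
h_end [0.4915 0.3105 0.038 ]
scan_hend [0.5047 0.05   0.038 ]
0.11579460981618127
thx yaw 163.37956258654646 grip from barrel ends [0.48560517 0.28185757] from handle end [0.48237221 0.27982613]
turn [0. 0. 0.] shift [-3.0000e-04 -1.7479e+00  7.9800e-01] pos [ 0.1739 -0.495   0.2388] rot [-179.9   -0.    19.4] gap 1.0 t 0.1
```

```bash
python3 - <<'E'
from h import *
go(.34,-.1,.2,73.4)
go(.484,.281,.12,73.4)
E
```

```text
turn [-3.000e-04 -2.000e-04 -3.003e-01] shift [ 0.9586 -1.0585  0.1307] pos [ 0.1739 -0.495   0.2388] rot [-179.9   -0.    19.4] gap 1.0 t 0.1
turn [-3.000e-04 -2.000e-04 -3.003e-01] shift [ 1.8323 -2.0974  0.3987] pos [ 0.1739 -0.495   0.2388] rot [-179.9   -0.    19.4] gap 1.0 t 0.1
```

```bash
python3 -m crank '[[0,0,-0.3,0.9,-1,0.13,1],[0,0,-0.3,0.9,-1,0.13,1],[0,0,-0.3,0.9,-1,0.13,1],[0,0,-0.3,0.9,-1,0.13,1],[0,0,-0.3,0.9,-1,0.13,1],[0,0,-0.3,0.9,-1,0.13,1],[0,0,-0.3,0.9,-1,0.13,1],[0,0,-0.3,0.9,-1,0.13,1],[0,0,-0.3,0.9,-1,0.13,1],[0,0,-0.3,0.9,-1,0.13,1]]' 40
python3 - <<'E'
from h import *
go(.484,.281,.12,73.4)
E
```

```text
clock: 0.93
ee_pos: [0.3293, -0.1199, 0.2]
ee_rot: [-180.0, -0.0, 73.4]
ft_force: [0.8, -0.7, -0.1]
finger_gap: 1.001
finger_force: 0.0
turn [-0.0001 -0.0002  0.0001] shift [1.4278 0.1128 0.2676] pos [ 0.3293 -0.1199  0.2   ] rot [-180.    -0.    73.4] gap 1.0 t 0.9
```

```bash
python3 -m crank '[[0,0,0,1,0.08,0.18,1],[0,0,0,1,0.08,0.18,1],[0,0,0,1,0.08,0.18,1],[0,0,0,1,0.08,0.18,1],[0,0,0,1,0.08,0.18,1],[0,0,0,1,0.08,0.18,1],[0,0,0,1,0.08,0.18,1],[0,0,0,1,0.08,0.18,1]]' >/dev/null
python3 -m crank '[[0,0,0,0.4,0.03,0.08,1],[0,0,0,0.4,0.03,0.08,1],[0,0,0,0.4,0.03,0.08,1],[0,0,0,0.4,0.03,0.08,1],[0,0,0,0.4,0.03,0.08,1],[0,0,0,0.4,0.03,0.08,1]]'
python3 - <<'E'
from h import *
go(.484,.281,.016,73.4)
c=capture("side");cv2.imwrite("pics/s1.png",cv2.resize(c["pixels"][220:390,180:400,::-1],None,fx=3,fy=3))
E
```

```text
clock: 2.1
ee_pos: [0.4806, 0.2699, 0.1218]
ee_rot: [-179.9, 0.1, 73.4]
ft_force: [-0.4, -0.6, -0.8]
finger_gap: 0.995
finger_force: 0.0
turn [-0.0003  0.0004 -0.    ] shift [0.0392 0.0008 0.3526] pos [0.4806 0.2699 0.1218] rot [-1.799e+02  1.000e-01  7.340e+01] gap 1.0 t 2.1
```

View pics/s1.png

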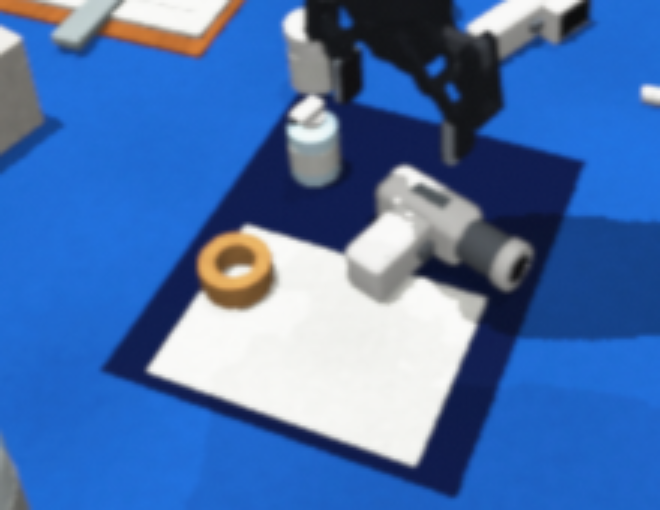

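The gripper hangs over the handle with a finger on each side, about (345,80) and (455,145), and the path down is clear.

```bash
python3 -m crank '[[0,0,0,0.04,0,0.15,1],[0,0,0,0.04,0,0.25,1],[0,0,0,0.04,0,0.35,0.7],[0,0,0,0.04,0,0.35,0.3],[0,0,0,0.04,0,0.35,-0.5],[0,0,0,0.04,0,0.35,-0.5],[0,0,0,0.04,0,0.35,-0.5],[0,0,0,0.04,0,0.35,-0.5],[0,0,0,0.04,0,0.35,-0.5],[0,0,0,0.04,0,0.35,-0.5]]' 40
python3 -m crank '[[0,0,0,0,0,0,-0.5],[0,0,0,0,0,0,-0.5],[0,0,0,0,0,0,-0.5],[0,0,0,0,0,0,-0.5]]'
```

```text
clock: 2.98
ee_pos: [0.4863, 0.282, 0.0196]
ee_rot: [179.8, -0.1, 73.3]
ft_force: [0.5, -1.1, 8.9]
finger_gap: 0.398
finger_force: 41.2
clock: 3.32
ee_pos: [0.4863, 0.282, 0.0196]
ee_rot: [179.8, -0.1, 73.3]
ft_force: [-0.3, -1.7, 9.7]
finger_gap: 0.392
finger_force: 41.2
```

```bash
python3 -m crank '[[0,0,0,0,0,-0.15,-0.5],[0,0,0,0,0,-0.3,-0.5],[0,0,0,0,0,-0.4,-0.5],[0,0,0,0,0,-0.4,-0.5],[0,0,0,0,0,-0.4,-0.5]]'
python3 - <<'E'
from h import *
go(.4925,-.2415,.13,101.5)
E
```

```text
clock: 3.73
ee_pos: [0.4867, 0.2824, 0.1409]
ee_rot: [179.7, -0.2, 73.4]
ft_force: [-0.7, 0.6, -1.9]
finger_gap: 0.394
finger_force: 40.8
turn [ 0.0019 -0.0009 -0.1564] shift [-1.6679  0.5187  0.0321] pos [0.4867 0.2824 0.1409] rot [179.7  -0.2  73.4] gap 0.39 t 3.7
```

```bash
python3 -m crank '[[0,0,-0.08,-0.83,0.26,0,-0.5],[0,0,-0.08,-0.83,0.26,0,-0.5],[0,0,-0.08,-0.83,0.26,0,-0.5],[0,0,-0.08,-0.83,0.26,0,-0.5],[0,0,-0.08,-0.83,0.26,0,-0.5],[0,0,-0.08,-0.83,0.26,0,-0.5],[0,0,-0.08,-0.83,0.26,0,-0.5],[0,0,-0.08,-0.83,0.26,0,-0.5],[0,0,-0.08,-0.83,0.26,0,-0.5]]'
python3 - <<'E'
from h import *
go(.4925,-.2415,.13,101.5)
E
```

```text
clock: 4.48
ee_pos: [0.4874, 0.0198, 0.1368]
ee_rot: [-179.9, -0.0, 87.6]
ft_force: [-0.1, 0.3, -0.7]
finger_gap: 0.394
finger_force: 40.7
turn [-0.0004 -0.0001 -0.0772] shift [-0.8695  0.0534  0.0223] pos [0.4874 0.0198 0.1368] rot [-179.9   -0.    87.6] gap 0.39 t 4.5
```

```bash
python3 -m crank '[[0,0,-0.077,-0.87,0.053,0.03,-0.5],[0,0,-0.077,-0.87,0.053,0.03,-0.5],[0,0,-0.077,-0.87,0.053,0.03,-0.5],[0,0,-0.077,-0.87,0.053,0.03,-0.5],[0,0,-0.077,-0.87,0.053,0.03,-0.5],[0,0,-0.077,-0.87,0.053,0.03,-0.5],[0,0,-0.077,-0.87,0.053,0.03,-0.5],[0,0,-0.077,-0.87,0.053,0.03,-0.5],[0,0,-0.077,-0.87,0.053,0.03,-0.5],[0,0,-0.077,-0.87,0.053,0.03,-0.5]]' >/dev/null
python3 - <<'E'
from h import *
go(.4925,-.2415,.026,101.5)
c=capture("top");a=cv2.resize(c["pixels"][170:310,380:540,::-1],None,fx=3,fy=3)
c=capture("side");b=cv2.resize(c["pixels"][90:230,330:450,::-1],None,fx=3,fy=3)
cv2.imwrite("pics/s2.png",np.hstack([a[:,:430],b]))
E
```

```text
turn [-0.0003 -0.0005  0.001 ] shift [-0.0077 -0.0048  0.3392] pos [ 0.4936 -0.2391  0.1278] rot [-1.800e+02 -1.000e-01  1.017e+02] gap 0.39 t 5.3
```

View pics/s2.png

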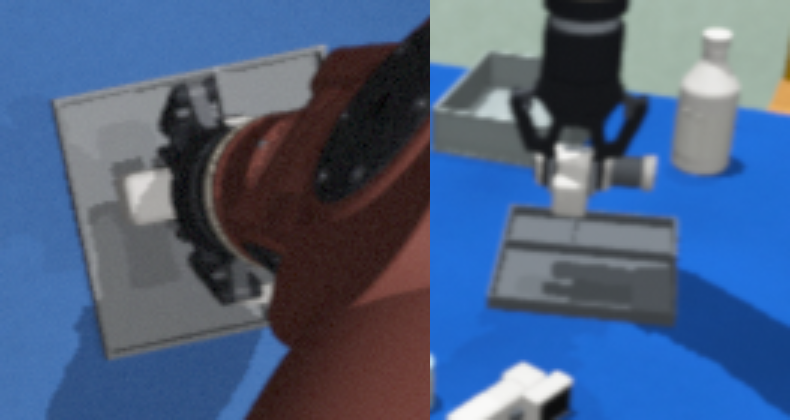

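The thermometer is level in the grip. Its handle end is at about (124,200) in the crop and its snout points towards the robot.

```bash
python3 - <<'E'
from h import *
c=np.load("top0.npz")
e=ray(c,(380+125/3,170+200/3),.146)[:2]; d=e-[.4936,-.2391]
a=np.radians(191.5);R=np.array([[np.cos(a),-np.sin(a)],[np.sin(a),np.cos(a)]])
print(e,R.T@d)
E
```

```text
[ 0.48530551 -0.20229723] [ 0.00079068 -0.0377176 ]
```

```bash
python3 -m crank '[[0,0,0.001,-0.019,-0.005,0.1,-0.5],[0,0,0.001,-0.019,-0.005,0.18,-0.5],[0,0,0.001,-0.019,-0.005,0.25,-0.5],[0,0,0.001,-0.019,-0.005,0.3,-0.5],[0,0,0.001,-0.019,-0.005,0.33,-0.5],[0,0,0.001,-0.019,-0.005,0.34,-0.5],[0,0,0.001,-0.019,-0.005,0.344,-0.5],[0,0,0.001,-0.019,-0.005,0.344,-0.5]]'
```

```text
clock: 6.08
ee_pos: [0.494, -0.2464, 0.0257]
ee_rot: [180.0, 0.0, 101.5]
ft_force: [-0.3, -1.5, -2.1]
finger_gap: 0.395
finger_force: 40.7
```

```bash
python3 -m crank '[[0,0,0,0,0,0.004,-0.5],[0,0,0,0,0,0.006,-0.5],[0,0,0,0,0,0.006,-0.5],[0,0,0,0,0,0.006,0.1],[0,0,0,0,0,0.006,0.3],[0,0,0,0,0,0.006,0.4],[0,0,0,0,0,0.006,0.4],[0,0,0,0,0,-0.1,0.4],[0,0,0,0,0,-0.25,0.4],[0,0,0,0,0,-0.4,0.4]]'
python3 - <<'E'
from h import *
go(.484,-.05,.14,170)
E
```

```text
clock: 6.92
ee_pos: [0.4925, -0.246, 0.1391]
ee_rot: [-179.9, -0.1, 101.4]
ft_force: [1.4, -0.3, 0.1]
finger_gap: 0.695
finger_force: 0.0
turn [-1.000e-04 -9.000e-04 -3.809e-01] shift [ 0.6458  0.1018 -0.002 ] pos [ 0.4925 -0.246   0.1391] rot [-1.799e+02 -1.000e-01  1.014e+02] gap 0.69 t 6.9
```

```bash
python3 - <<'E'
from h import *
c=capture("top");cv2.imwrite("pics/s3.png",cv2.resize(c["pixels"][170:310,380:540,::-1],None,fx=3,fy=3))
go(.568,-.004,.14,145)
E
```

```text
turn [ 0.0011  0.0027 -0.242 ] shift [0.7513 0.3957 0.0235] pos [ 0.4963 -0.2484  0.1478] rot [179.6   0.4 101.4] gap 0.7 t 7.0
```

```bash
python3 -m crank '[[0,0,-0.242,0.75,0.39,0.02,0.4],[0,0,-0.242,0.75,0.39,0.02,0.4],[0,0,-0.242,0.75,0.39,0.02,0.4],[0,0,-0.242,0.75,0.39,0.02,0.4],[0,0,-0.242,0.75,0.39,0.02,0.4],[0,0,-0.242,0.75,0.39,0.02,0.4],[0,0,-0.242,0.75,0.39,0.02,0.4],[0,0,-0.242,0.75,0.39,0.02,0.4],[0,0,-0.242,0.75,0.39,0.02,0.4],[0,0,-0.242,0.75,0.39,0.02,0.4]]' >/dev/null
python3 - <<'E'
from h import *
go(.568,-.004,.026,145)
c=capture("top");a=cv2.resize(c["pixels"][170:310,380:540,::-1],None,fx=3,fy=3)
c=capture("side");b=cv2.resize(c["pixels"][150:270,260:390,::-1],None,fx=3,fy=3)
o=np.zeros((420,790,3),np.uint8);o[:,:400]=a[:,:400];o[:360,400:]=b;cv2.imwrite("pics/s4.png",o)
E
```

```text
turn [-0.0001  0.     -0.0007] shift [-0.0131  0.0089  0.3547] pos [ 0.5633 -0.0039  0.1324] rot [-180.     0.   144.9] gap 0.7 t 7.8
```

View pics/s4.png

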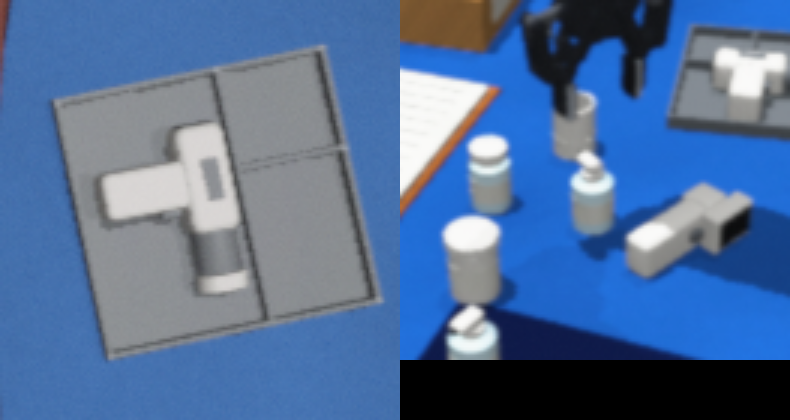

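The thermometer lies in the big bay with its handle end at (100,195) and its barrel beside the divider at (237,180). Sprayer b stands clear under the gripper at (592,200). I'll check the barrel-to-divider gap while I grasp b.

```bash
python3 -m crank '[[0,0,0,-0.013,0.009,0.1,0.4],[0,0,0,-0.013,0.009,0.2,0.4],[0,0,0,-0.013,0.009,0.3,0.4],[0,0,0,-0.013,0.009,0.355,0.4],[0,0,0,-0.013,0.009,0.355,0.4],[0,0,0,-0.013,0.009,0.355,-0.4],[0,0,0,-0.013,0.009,0.355,-0.4],[0,0,0,-0.013,0.009,0.355,-0.4],[0,0,0,-0.013,0.009,0.355,-0.4],[0,0,0,-0.013,0.009,0.355,-0.4]]' 30
python3 - <<'E'
from h import *
c=np.load("top0.npz");a=np.radians(-78.5);R=np.array([[np.cos(a),-np.sin(a)],[np.sin(a),np.cos(a)]])
for n,u,v,z in [("hend",100,195,.04),("barrel R rear",222,128,.04),("barrel R mid",240,222,.038),("barrel rear",195,124,.042),("snout",222,292,.03),("snoutR",246,285,.025),("divider",267,318,.016),("divider top",217,72,.016)]:
    print(n,(R.T@(ray(c,(380+u/3,170+v/3),z)[:2]-[.4839,-.2994])*1000).round(1))
E
```

```text
clock: 8.73
ee_pos: [0.5693, -0.0032, 0.0273]
ee_rot: [180.0, 0.1, 145.0]
ft_force: [-1.4, 0.3, 5.9]
finger_gap: 0.437
finger_force: 30.7
hend [-87.4  21.3]
barrel R rear [ 8.2 50.3]
barrel R mid [  6.9 -17.7]
barrel rear [-10.7  57. ]
snout [-14.3 -64.5]
snoutR [  5.2 -63.8]
divider [ 17.6 -91.3]
divider top [20.8 90.4]
```

```bash
cat >> h.py <<'E'
def cad(x,y):
    a=np.radians(-78.5);return np.array([.4839,-.2994])+np.array([[np.cos(a),-np.sin(a)],[np.sin(a),np.cos(a)]])@[x,y]
E
python3 -m crank '[[0,0,0,0,0,-0.15,-0.4],[0,0,0,0,0,-0.28,-0.4],[0,0,0,0,0,-0.4,-0.4],[0,0,0,0,0,-0.4,-0.4],[0,0,0,0,0,-0.4,-0.4]]'
python3 - <<'E'
from h import *
print(cad(.064,-.063))
go(*cad(.064,-.063),.14,-168.5)
E
```

```text
clock: 9.15
ee_pos: [0.57, -0.003, 0.1487]
ee_rot: [179.9, 0.3, 145.0]
ft_force: [-0.3, 0.2, -2.0]
finger_gap: 0.433
finger_force: 30.8
[ 0.43492429 -0.37467536]
turn [ 2.000e-04  1.700e-03 -2.583e-01] shift [-0.3416 -1.2733  0.0275] pos [ 0.57   -0.003   0.1487] rot [179.9   0.3 145. ] gap 0.43 t 9.2
```

```bash
python3 -m crank '[[0,0,-0.258,-0.27,-1,0.02,-0.4],[0,0,-0.258,-0.27,-1,0.02,-0.4],[0,0,-0.258,-0.27,-1,0.02,-0.4],[0,0,-0.258,-0.27,-1,0.02,-0.4],[0,0,-0.258,-0.27,-1,0.02,-0.4],[0,0,-0.258,-0.27,-1,0.02,-0.4],[0,0,-0.258,-0.27,-1,0.02,-0.4],[0,0,-0.258,-0.27,-1,0.02,-0.4],[0,0,-0.258,-0.27,-1,0.02,-0.4],[0,0,-0.258,-0.27,-1,0.02,-0.4]]' 
python3 - <<'E'
from h import *
go(*cad(.064,-.063),.12,-168.5)
E
```

```text
clock: 9.98
ee_pos: [0.4609, -0.2967, 0.1387]
ee_rot: [179.9, -0.1, -168.8]
ft_force: [0.7, -0.5, -1.4]
finger_gap: 0.433
finger_force: 30.9
turn [ 0.0004 -0.0004 -0.0018] shift [ 0.1352 -0.2383  0.0621] pos [ 0.4609 -0.2967  0.1387] rot [ 1.799e+02 -1.000e-01 -1.688e+02] gap 0.43 t 10.0
```

```bash
python3 -m crank '[[0,0,-0.002,0.135,-0.238,0.02,-0.4],[0,0,-0.002,0.135,-0.238,0.04,-0.4],[0,0,-0.002,0.135,-0.238,0.06,-0.4],[0,0,-0.002,0.135,-0.238,0.06,-0.4],[0,0,-0.002,0.135,-0.238,0.06,-0.4],[0,0,-0.002,0.135,-0.238,0.06,-0.4]]' 
python3 - <<'E'
from h import *
go(*cad(.064,-.063),.0313,-168.5)
E
```

```text
clock: 10.48
ee_pos: [0.4374, -0.3713, 0.1218]
ee_rot: [179.9, -0.0, -168.1]
ft_force: [0.5, -0.4, -0.1]
finger_gap: 0.436
finger_force: 31.0
turn [ 0.0004 -0.0001  0.0021] shift [ 0.0103 -0.0096  0.3015] pos [ 0.4374 -0.3713  0.1218] rot [ 179.9   -0.  -168.1] gap 0.44 t 10.5
```

```bash
python3 -m crank '[[0,0,0,0,0,0.09,-0.4],[0,0,0,0,0,0.17,-0.4],[0,0,0,0,0,0.24,-0.4],[0,0,0,0,0,0.28,-0.4],[0,0,0,0,0,0.295,-0.4],[0,0,0,0,0,0.298,-0.4],[0,0,0,0,0,0.298,-0.4],[0,0,0,0,0,0.298,-0.4]]' 
python3 - <<'E'
from h import *
go(*cad(.064,-.063),.0313,-168.5)
E
```

```text
clock: 11.15
ee_pos: [0.4378, -0.3733, 0.0337]
ee_rot: [-179.9, 0.1, -168.2]
ft_force: [0.6, 0.8, -1.1]
finger_gap: 0.439
finger_force: 31.0
turn [-0.0005  0.0003  0.0018] shift [ 0.0103 -0.0025  0.008 ] pos [ 0.4378 -0.3733  0.0337] rot [-1.799e+02  1.000e-01 -1.682e+02] gap 0.44 t 11.2
```

```bash
python3 -m crank '[[0,0,0,0.01,0,0.006,-0.4],[0,0,0,0.01,0,0.009,-0.4],[0,0,0,0.01,0,0.009,-0.4],[0,0,0,0.01,0,0.009,0],[0,0,0,0.01,0,0.009,0.2],[0,0,0,0.01,0,0.009,0.2],[0,0,0,0.01,0,0.009,0.2],[0,0,0,0.01,0,-0.1,0.2],[0,0,0,0.01,0,-0.23,0.2],[0,0,0,0.01,0,-0.36,0.2]]' 
python3 - <<'E'
from h import *
go(.577,.2148,.14,170)
E
```

```text
clock: 11.98
ee_pos: [0.4333, -0.3729, 0.1411]
ee_rot: [179.9, -0.1, -168.2]
ft_force: [0.7, 0.3, 0.5]
finger_gap: 0.603
finger_force: 0.0
turn [ 0.0006 -0.0005  0.121 ] shift [-0.8693  1.8199  0.0065] pos [ 0.4333 -0.3729  0.1411] rot [ 1.799e+02 -1.000e-01 -1.682e+02] gap 0.6 t 12.0
```

```bash
python3 -m crank '[[0,0,0,-0.43,0.91,0,0.4],[0,0,0,-0.43,0.91,0,0.4],[0,0,0,-0.43,0.91,0,0.4],[0,0,0,-0.43,0.91,0,0.4],[0,0,0,-0.43,0.91,0,0.4],[0,0,0,-0.43,0.91,0,0.4],[0,0,0,-0.43,0.91,0,0.4],[0,0,0,-0.43,0.91,0,0.4]]' >/dev/null
python3 -m crank '[[0,0,-0.38,-0.43,0.91,0,0.4],[0,0,-0.38,-0.43,0.91,0,0.4],[0,0,-0.38,-0.43,0.91,0,0.4],[0,0,-0.38,-0.43,0.91,0,0.4],[0,0,-0.38,-0.43,0.91,0,0.4],[0,0,-0.38,-0.43,0.91,0,0.4],[0,0,-0.38,-0.43,0.91,0,0.4],[0,0,-0.38,-0.43,0.91,0,0.4],[0,0,-0.38,-0.43,0.91,0,0.4],[0,0,-0.38,-0.43,0.91,0,0.4]]' 
python3 - <<'E'
from h import *
go(.577,.2148,.026,-99.4)
c=capture("top");a=cv2.resize(c["pixels"][170:310,380:540,::-1],None,fx=3,fy=3)
c=capture("side");b=cv2.resize(c["pixels"][180:320,240:370,::-1],None,fx=3,fy=3)
o=np.zeros((420,790,3),np.uint8);o[:,:400]=a[:,:400];o[:,400:]=b;cv2.imwrite("pics/s5.png",o)
E
```

```text
clock: 13.48
ee_pos: [0.5749, 0.2146, 0.1401]
ee_rot: [180.0, -0.0, -99.3]
ft_force: [0.6, 0.2, -0.4]
finger_gap: 0.702
finger_force: 0.0
turn [ 0.0001 -0.0001  0.0006] shift [-0.0018 -0.0068  0.3802] pos [0.5749 0.2146 0.1401] rot [180.   -0.  -99.3] gap 0.7 t 13.5
```

View pics/s5.png

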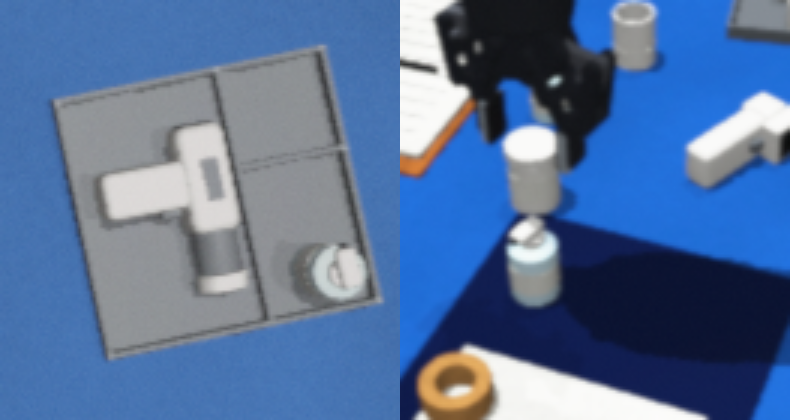

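Sprayer b stands in the lower middle bay at about (338,270). Sprayer a is clear under the gripper at (533,265), so I grasp it next.

```bash
python3 -m crank '[[0,0,0,-0.002,-0.006,0.1,0.4],[0,0,0,-0.002,-0.006,0.2,0.4],[0,0,0,-0.002,-0.006,0.3,0.4],[0,0,0,-0.002,-0.006,0.38,0.4],[0,0,0,-0.002,-0.006,0.38,0.4],[0,0,0,-0.002,-0.006,0.38,-0.4],[0,0,0,-0.002,-0.006,0.38,-0.4],[0,0,0,-0.002,-0.006,0.38,-0.4],[0,0,0,-0.002,-0.006,0.38,-0.4],[0,0,0,-0.002,-0.006,0.38,-0.4]]' 30
python3 -m crank '[[0,0,0,0,0,-0.15,-0.4],[0,0,0,0,0,-0.28,-0.4],[0,0,0,0,0,-0.42,-0.4],[0,0,0,0,0,-0.42,-0.4],[0,0,0,0,0,-0.42,-0.4]]'
python3 - <<'E'
from h import *
c=np.load("top0.npz");
print("b at",ray(c,(380+336/3,170+272/3),.052),cad(.064,-.063))
go(*cad(.062,-.009),.14,-168.5)
E
```

```text
clock: 14.42
ee_pos: [0.5779, 0.214, 0.028]
ee_rot: [-179.9, 0.1, -99.8]
ft_force: [0.1, -0.4, 5.4]
finger_gap: 0.438
finger_force: 30.6
clock: 14.83
ee_pos: [0.5789, 0.2143, 0.1561]
ee_rot: [-179.7, 0.1, -99.8]
ft_force: [0.0, -0.3, -1.0]
finger_gap: 0.434
finger_force: 30.8
b at [ 0.43321914 -0.37230115  0.052     ] [ 0.43492429 -0.37467536]
turn [-0.0012  0.0019  0.3816] shift [ 1.945  -0.0265  0.0488] pos [0.5789 0.2143 0.1561] rot [-1.797e+02  1.000e-01 -9.980e+01] gap 0.43 t 14.8
```

```bash
python3 -m crank '[[0,0,0,0.97,-0.01,0.02,-0.4],[0,0,0,0.97,-0.01,0.02,-0.4],[0,0,0,0.97,-0.01,0.02,-0.4],[0,0,0,0.97,-0.01,0.02,-0.4],[0,0,0,0.97,-0.01,0.02,-0.4],[0,0,0,0.97,-0.01,0.02,-0.4],[0,0,0,0.97,-0.01,0.02,-0.4],[0,0,0,0.97,-0.01,0.02,-0.4]]' >/dev/null
python3 -m crank '[[0,0,0.382,0.97,-0.01,0.02,-0.4],[0,0,0.382,0.97,-0.01,0.02,-0.4],[0,0,0.382,0.97,-0.01,0.02,-0.4],[0,0,0.382,0.97,-0.01,0.02,-0.4],[0,0,0.382,0.97,-0.01,0.02,-0.4],[0,0,0.382,0.97,-0.01,0.02,-0.4],[0,0,0.382,0.97,-0.01,0.02,-0.4],[0,0,0.382,0.97,-0.01,0.02,-0.4],[0,0,0.382,0.97,-0.01,0.02,-0.4],[0,0,0.382,0.97,-0.01,0.02,-0.4]]'
python3 -m crank '[[0,0,0,0,0,0,-0.4]]' >/dev/null
python3 - <<'E'
from h import *
go(*cad(.062,-.009),.032,-168.5)
E
```

```text
clock: 16.33
ee_pos: [0.4825, -0.361, 0.1389]
ee_rot: [179.9, -0.1, -169.1]
ft_force: [0.4, 1.2, -0.8]
finger_gap: 0.437
finger_force: 30.8
turn [ 0.0006 -0.0004 -0.0017] shift [-0.0146 -0.0087  0.3571] pos [ 0.4828 -0.3604  0.1391] rot [ 1.799e+02 -1.000e-01 -1.688e+02] gap 0.43 t 16.4
```

```bash
python3 -m crank '[[0,0,-0.001,-0.014,-0.008,0.09,-0.4],[0,0,-0.001,-0.014,-0.008,0.18,-0.4],[0,0,-0.001,-0.014,-0.008,0.26,-0.4],[0,0,-0.001,-0.014,-0.008,0.32,-0.4],[0,0,-0.001,-0.014,-0.008,0.345,-0.4],[0,0,-0.001,-0.014,-0.008,0.355,-0.4],[0,0,-0.001,-0.014,-0.008,0.355,-0.4],[0,0,-0.001,-0.014,-0.008,0.355,-0.4]]'
python3 - <<'E'
from h import *
go(*cad(.062,-.009),.032,-168.5)
E
```

```text
clock: 17.08
ee_pos: [0.4887, -0.3626, 0.0349]
ee_rot: [-179.9, 0.0, -168.3]
ft_force: [0.2, 0.4, -1.0]
finger_gap: 0.435
finger_force: 30.8
turn [-0.0003  0.0002  0.0009] shift [0.0038 0.003  0.0097] pos [ 0.4887 -0.3626  0.0349] rot [-179.9    0.  -168.3] gap 0.43 t 17.1
```

```bash
python3 -m crank '[[0,0,0,0.004,0,0.006,-0.4],[0,0,0,0.004,0,0.01,-0.4],[0,0,0,0.004,0,0.01,-0.4],[0,0,0,0.004,0,0.01,0],[0,0,0,0.004,0,0.01,0.2],[0,0,0,0.004,0,0.01,0.2],[0,0,0,0.004,0,0.01,0.2],[0,0,0,0.004,0,-0.1,0.2],[0,0,0,0.004,0,-0.23,0.2],[0,0,0,0.004,0,-0.36,0.2]]' 
python3 -m crank '[[0,0,0,0,0,0,0.5]]' >/dev/null
python3 - <<'E'
from h import *
go(.6255,.1191,.14)
E
```

```text
clock: 17.92
ee_pos: [0.4863, -0.3618, 0.1426]
ee_rot: [179.9, -0.1, -168.4]
ft_force: [0.8, -0.9, 0.1]
finger_gap: 0.598
finger_force: 0.0
turn [0. 0. 0.] shift [-0.7673  1.4905  0.0238] pos [ 0.4901 -0.3652  0.1496] rot [-179.5    0.4 -168.4] gap 0.72 t 18.0
```

```bash
python3 -m crank '[[0,0,0,-0.38,0.745,0.01,0.7],[0,0,0,-0.38,0.745,0.01,0.7],[0,0,0,-0.38,0.745,0.01,0.7],[0,0,0,-0.38,0.745,0.01,0.7],[0,0,0,-0.38,0.745,0.01,0.7],[0,0,0,-0.38,0.745,0.01,0.7],[0,0,0,-0.38,0.745,0.01,0.7]]' >/dev/null
python3 -m crank '[[0,0,0,-0.38,0.745,0,0.7],[0,0,0,-0.38,0.745,0,0.7],[0,0,0,-0.38,0.745,0,0.7],[0,0,0,-0.38,0.745,0,0.7],[0,0,0,-0.38,0.745,0,0.7],[0,0,0,-0.38,0.745,0,0.7],[0,0,0,-0.38,0.745,0,0.7],[0,0,0,-0.38,0.745,0,0.7]]'
python3 - <<'E'
from h import *
go(.6255,.1191,.024)
c=capture("top");a=cv2.resize(c["pixels"][170:310,380:540,::-1],None,fx=3,fy=3)
c=capture("side");b=cv2.resize(c["pixels"][150:290,240:370,::-1],None,fx=3,fy=3)
o=np.zeros((420,790,3),np.uint8);o[:,:400]=a[:,:400];o[:,400:]=b;cv2.imwrite("pics/s6.png",o)
E
```

```text
clock: 19.25
ee_pos: [0.6204, 0.1236, 0.1386]
ee_rot: [180.0, -0.0, -168.2]
ft_force: [-0.5, 0.1, -0.5]
finger_gap: 0.848
finger_force: 0.0
turn [0. 0. 0.] shift [-0.0136 -0.0183  0.3821] pos [0.6204 0.1236 0.1386] rot [ 180.    -0.  -168.2] gap 0.85 t 19.2
```

View pics/s6.png

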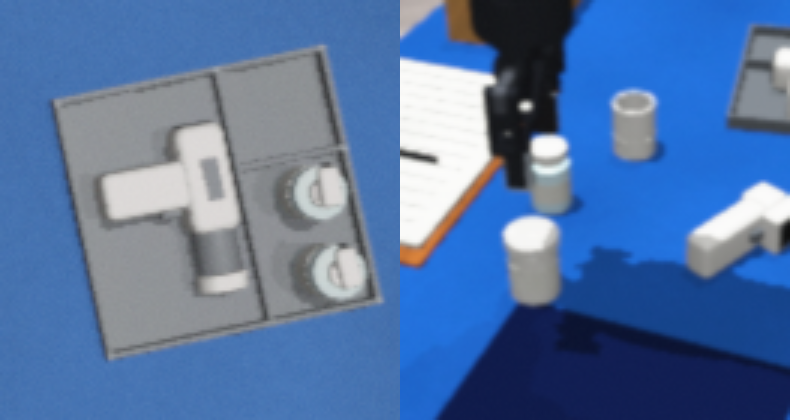

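Both sprayers stand in the middle bay, at (320,193) and (338,270), and the pot is clear at (532,260). I grasp the pot next.

```bash
python3 -m crank '[[0,0,0,-0.013,-0.018,0.1,0.7],[0,0,0,-0.013,-0.018,0.2,0.7],[0,0,0,-0.013,-0.018,0.3,0.7],[0,0,0,-0.013,-0.018,0.38,0.7],[0,0,0,-0.013,-0.018,0.38,0.7],[0,0,0,-0.013,-0.018,0.38,-0.2],[0,0,0,-0.013,-0.018,0.38,-0.2],[0,0,0,-0.013,-0.018,0.38,-0.2],[0,0,0,-0.013,-0.018,0.38,-0.2],[0,0,0,-0.013,-0.018,0.38,-0.2]]' 30
python3 -m crank '[[0,0,0,0,0,-0.15,-0.2],[0,0,0,0,0,-0.28,-0.2],[0,0,0,0,0,-0.42,-0.2],[0,0,0,0,0,-0.42,-0.2],[0,0,0,0,0,-0.42,-0.2]]'
python3 - <<'E'
from h import *
go(*cad(.062,.057),.14,-168.5)
E
```

```text
clock: 20.18
ee_pos: [0.6268, 0.1165, 0.027]
ee_rot: [-179.9, 0.2, -168.4]
ft_force: [-0.3, -0.6, 8.4]
finger_gap: 0.516
finger_force: 29.9
clock: 20.6
ee_pos: [0.6274, 0.1171, 0.1547]
ee_rot: [-180.0, 0.4, -168.4]
ft_force: [0.6, 0.6, -2.8]
finger_gap: 0.516
finger_force: 31.4
turn [-0.0002  0.0021  0.0007] shift [ 0.5591 -1.4703  0.0465] pos [0.6274 0.1171 0.1547] rot [-180.     0.4 -168.4] gap 0.52 t 20.6
```

```bash
python3 -m crank '[[0,0,0,0.28,-0.735,0.02,-0.2],[0,0,0,0.28,-0.735,0.02,-0.2],[0,0,0,0.28,-0.735,0.02,-0.2],[0,0,0,0.28,-0.735,0.02,-0.2],[0,0,0,0.28,-0.735,0.02,-0.2],[0,0,0,0.28,-0.735,0.02,-0.2],[0,0,0,0.28,-0.735,0.02,-0.2]]' >/dev/null
python3 -m crank '[[0,0,0,0.28,-0.735,0.02,-0.2],[0,0,0,0.28,-0.735,0.02,-0.2],[0,0,0,0.28,-0.735,0.02,-0.2],[0,0,0,0.28,-0.735,0.02,-0.2],[0,0,0,0.28,-0.735,0.02,-0.2],[0,0,0,0.28,-0.735,0.02,-0.2],[0,0,0,0.28,-0.735,0.02,-0.2],[0,0,0,0.28,-0.735,0.02,-0.2],[0,0,0,0.28,-0.735,0.02,-0.2]]'
python3 - <<'E'
from h import *
go(*cad(.062,.057),.031,-168.5)
E
```

```text
clock: 21.93
ee_pos: [0.549, -0.3479, 0.1379]
ee_rot: [179.9, -0.1, -168.4]
ft_force: [-0.9, 0.2, -0.7]
finger_gap: 0.521
finger_force: 31.4
turn [ 0.0007 -0.0004  0.0007] shift [-0.0098 -0.0058  0.3563] pos [ 0.549  -0.3479  0.1379] rot [ 1.799e+02 -1.000e-01 -1.684e+02] gap 0.52 t 21.9
```

```bash
python3 -m crank '[[0,0,0,-0.01,-0.006,0.09,-0.2],[0,0,0,-0.01,-0.006,0.18,-0.2],[0,0,0,-0.01,-0.006,0.26,-0.2],[0,0,0,-0.01,-0.006,0.32,-0.2],[0,0,0,-0.01,-0.006,0.345,-0.2],[0,0,0,-0.01,-0.006,0.353,-0.2],[0,0,0,-0.01,-0.006,0.353,-0.2],[0,0,0,-0.01,-0.006,0.353,-0.2]]'
python3 - <<'E'
from h import *
go(*cad(.062,.057),.031,-168.5)
E
```

```text
clock: 22.6
ee_pos: [0.5537, -0.3501, 0.0344]
ee_rot: [-179.9, 0.1, -168.3]
ft_force: [0.2, 0.1, -0.2]
finger_gap: 0.509
finger_force: 31.4
turn [-0.0004  0.0003  0.0009] shift [0.0043 0.0054 0.0112] pos [ 0.5537 -0.3501  0.0344] rot [-1.799e+02  1.000e-01 -1.683e+02] gap 0.51 t 22.6
```

```bash
python3 -m crank '[[0,0,0,0.004,0.004,0.007,-0.2],[0,0,0,0.004,0.004,0.011,-0.2],[0,0,0,0.004,0.004,0.011,-0.2],[0,0,0,0.004,0.004,0.011,0.1],[0,0,0,0.004,0.004,0.011,0.3],[0,0,0,0.004,0.004,0.011,0.3],[0,0,0,0.004,0.004,0.011,0.3],[0,0,0,0.004,0.004,-0.1,0.3],[0,0,0,0.004,0.004,-0.23,0.3],[0,0,0,0.004,0.004,-0.36,0.3]]' 
python3 -m crank '[[0,0,0,0,0.3,-0.2,0.3],[0,0,0,0.2,0.6,-0.2,0.3],[0,0,0,0.2,1,-0.2,0.3],[0,0,0,0.2,1,-0.2,0.3],[0,0,0,0.2,1,-0.2,0.3],[0,0,0,0.2,1,-0.2,0.3],[0,0,0,0.2,1,-0.2,0.3],[0,0,0,0.2,1,-0.2,0.3],[0,0,0,0.2,1,-0.2,0.3]]' 
python3 - <<'E'
from h import *
c=capture("top");a=cv2.resize(c["pixels"][170:310,380:540,::-1],None,fx=3,fy=3)
c=capture("side");b=cv2.resize(c["pixels"][140:280,280:425,::-1],None,fx=3,fy=3)
o=np.zeros((420,790,3),np.uint8);o[:,:355]=a[:,45:400];o[:,355:]=b;cv2.imwrite("pics/s7.png",o)
E
```

```text
clock: 23.43
ee_pos: [0.5506, -0.3487, 0.1416]
ee_rot: [179.9, -0.1, -168.4]
ft_force: [1.1, -0.9, 0.6]
finger_gap: 0.65
finger_force: 0.0
clock: 24.18
ee_pos: [0.43, -0.0637, 0.2018]
ee_rot: [179.9, -0.0, -168.2]
ft_force: [0.1, -0.2, -0.5]
finger_gap: 0.647
finger_force: 0.0
```

View pics/s7.png

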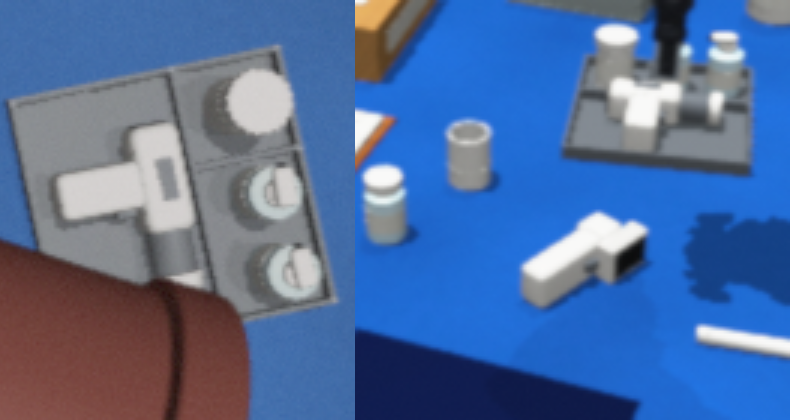

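The pot stands in the small bay at (258,102), both sprayers stand upright in the middle bay, and the thermometer lies flat in the big bay. The capped bottle, open pot and scanner stand undisturbed, and the arm is clear of everything.

```bash
python3 -c "
from rig import ctrl
print(ctrl.job_done())"
```

```text
the job is handed in; nothing more can be done
None
```

The kit is packed in the caddy as asked: the thermometer lies flat in the big bay, both sprayers stand in the middle bay and the lidded pot stands in the small bay. The three look-alikes were left untouched, and I handed the job in at about 24 s without seeing a verdict.

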